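# Snap the cap onto the open specimen pot and keep it pressed home

### The job

One of the three specimen pots in the blue rack still stands open. Take its loose yellow snap cap from the green mat, set it squarely on that pot and press it straight down until it clicks over the bead and sits fully home, then keep pressing: your program finishes while the fingers are still pushing the cap firmly down, not letting go. Leave the pot in its well, and do not disturb the two closed pots, the tube rack or the beaker of pipettes.

Things in the scene. Friction and masses are not known exactly. Their poses are not given: they have to be found in the camera images.
- cap: Loose yellow snap cap, lying mouth down on the green mat: 46 mm across, 15 mm high, stiff ribbed straight sides, flat top, 18 g. Inside: a lip near the lower edge (38 mm across) that must be forced over the pot's bead, and a bevelled sealing plug 28 mm across that enters the pot's mouth. Origin: centre of its lower edge; z points up out of its closed top.
- pot: The open specimen pot: white, round, hollow, 40 mm across, 70 mm tall, about 45 g, standing loosely in a well of the rack. Neck 36 mm across, narrowing to 32 mm at the rim, with a springy raised bead round the neck 5 mm below the rim. Origin: centre of its underside; z up along its axis.
- pot_rim (a point): Centre of the open pot's rim, 70 mm above its underside (mouth 29 mm across). A cap laid on stops at the bead, its top 11 mm above this point. Pressed straight down it snaps over at about 8 to 10 N (resistance drops with the top about 8 mm above this point). Home, its lid rests on the rim, its top 3 mm above this point: a hard stop.
- rack: Fixed blue rack block, 66 mm by 244 mm, 42 mm high, with a row of five round wells 46 mm apart along its y axis (at y = -92, -46, 0, 46, 92 mm). Origin: centre of its underside. The wells are 34 mm deep with floors 8 mm above the bench; pots stand in the two end wells and the middle one, their lower 34 mm in the well, any of them may be the open one.
- mat: Thin green silicone mat, fixed on the bench, 170 mm (x) by 190 mm (y), 2 mm thick; the cap lies on it. Origin: centre of its underside.
- closed1: Bystander: specimen pot like the open one but closed, with a yellow cap on; 73 mm tall overall, 46 mm across at the cap; stands loosely in a well of the rack. Origin: centre of its underside.
- closed2: Bystander: the second closed specimen pot, same as the first. Origin: centre of its underside.
- tubes: Bystander: black rack of 18 purple-capped blood tubes, 66 mm (x) by 126 mm (y), 81 mm high, loose, 0.45 kg. Origin: centre of its underside.
- beaker: Bystander: clear beaker, 70 mm across, 85 mm high, with pipettes standing up to 185 mm above the bench; loose, 0.22 kg. Origin: centre of its underside.
Mind the look-alikes: they are no part of the job. Leave any grey or pink look-alike of the cap alone.

How it is judged:
By the outcome, as a careful person would: the job done as asked, in the order asked, and still so for the second after the job is handed in, while the arm keeps its last pose, push and grip.
It also fails if it takes over 54 s, if anything falls off the work surface, if the arm or the gripper's body presses on something with over 40 N, if the wrist force passes 120 N, or if a joint passes its speed limit or range.

### The arm

A 7-joint arm with a two-finger parallel gripper is mounted at the origin on the work surface. World frame = base frame: x ahead of the robot, y to its left, z up, the work surface at z = 0. Lengths are in m, angles in rad, forces in N, time in s.
With the tool pointing down it reaches from about 0.425 to 0.875 m from the base axis. Payload 4.7 kg.
Tool frame: the origin (TCP) lies at the very end of the fingers, on their centre line; the grasp point (between the pads) lies 19 mm behind it (ctrl.grasp_offset is the distance from the TCP to the grasp point, in m); z points along the fingers, y is the direction in which the jaws open and shut (so a half turn about z gives the same grasp; the last joint's range is limited). The gripper opens to 87 mm and grips with 3 to 60 N. Pads are 19 mm wide; open, the fingers measure 117 mm over their backs; the gripper's body (75 mm by 190 mm) begins 51 mm behind the grasp point.
Start: joints at [-1.127, 0.321, -0.07, 1.45, 0.023, 1.371, -0.057], TCP at [0.271, 0.591, 0.223] pointing down, gripper open.
Joint ranges: [-2.86, 2.86], [-0.3, 2.09], [-1.38, 1.24], [0.06, 2.45], [-1.56, 4.7], [0.09, 2.05], [-2.69, 2.69]. Speed limits (rad/s): [2.57, 2.57, 3.14, 3.14, 3.14, 3.14, 3.14].

### API

Orientations are given as a rotation vector (axis times angle).
In Python, from bench import ctrl gives the robot as it stands.
- The arm moves only by the shell command python3 -m creep 'ROWS' [FORCE]. ROWS is JSON, a list that holds one entry, the list of rows, each a list of 7 numbers: the opening, from 0 (shut) to 1 (fully open), then the shift along the tool's x, y, z in mm, then the turn, a rotation vector about the tool's x, y, z in rad. In form: [[[grip, dx, dy, dz, rx, ry, rz], ...]]. A call has 1 to 5 rows; each row is the pose to reach, as a shift and turn from the pose commanded when the call began, along the tool's axes at that moment; what a row does not reach only later rows make up. A row lasts 1/10 s, in which the tool goes at most 50 mm and 8.59 degrees, less where a joint would pass 70% of its speed; a pose out of reach is approached as far as the arm can. A call with a gripper value outside its range is refused whole. The fingers move at their own pace and stop on an object; FORCE is the grip in N (left out, the last holds). Time passes only in rows, so rows that repeat a pose let the fingers close. It gives the time, the measured TCP pose, the force and the opening at its end, in the units of the state.
- ctrl.get_state(): the state, without advancing time (a new reading comes with each control period).
- ctrl.get_image(name): name is "side" or "top"; returns the picture (480x640x3 uint8, red, green, blue); there is no depth.
- ctrl.camera_params(name): a dict with "K" (3x3 intrinsics, pixels), "k1" (the pictures are not rectified: a ray, as slopes to the right and down, at radius r is drawn at 1 + k1 r^2 times it, then the intrinsics apply), "pose" (4x4, takes a point from camera to world coordinates). Camera axes: x right, y down, z forward; pixel columns grow to the right and rows downward; lengths in m; the calibration is good to about 2 mm. A picture is of the moment at which its call begins. camera_params takes no time and is no camera call.
- ctrl.close_job(): hands the job in, once; it reports no verdict.
The state is a dict: "time": time; "joint_positions": joint angles; "qd": joint speeds; "joint_torque": joint torques, N m; "position": TCP position; "tool_rot": TCP orientation; "ft_force": force on the tool from outside, world axes, zero at the start; "torque": the same for the moment, N m; "grip_width": opening from 0.0 (shut) to 1.0 (fully open).
Only numpy, scipy, OpenCV 4.12 (cv2) and the standard library are available. Lean on these libraries where they do the work, as an engineer would, in place of code of your own. Each camera call takes 0.05 s, during which the arm holds its last target. There are 200 camera calls.

## Working session

There is one attempt and no reset: what is moved stays moved. The work goes in short steps, Python scripts to look and compute and a shell command to move; the robot and the scene stay as the last step left them, time stands still between calls to the robot, and variables do not carry over. Pictures are saved under pics/ and viewed, about 8 in all and at most 12, crops included, and the job is handed in when it is done.

```bash
mkdir -p pics; ls; python3 - <<'E'
from bench import ctrl
import cv2,numpy as np
np.set_printoptions(precision=4,suppress=True)
for n in("side","top"):
    im=ctrl.get_image(n); cv2.imwrite(f"pics/{n}0.png",im[:,:,::-1]); p=ctrl.camera_params(n); print(n,p["K"],p["k1"],p["pose"])
s=ctrl.get_state(); print(s, ctrl.grasp_offset)
E
```

```text
pics
side [[464.151    0.     320.7403]
 [  0.     464.151  243.6242]
 [  0.       0.       1.    ]] 0.0018725158331340296 [[ 0.9397 -0.1938  0.2817  0.2034]
 [-0.3413 -0.5823  0.7379 -0.7644]
 [ 0.0211 -0.7896 -0.6133  0.7252]
 [ 0.      0.      0.      1.    ]]
top [[576.9717   0.     317.4037]
 [  0.     576.9717 234.1772]
 [  0.       0.       1.    ]] -0.09343043893780667 [[-0.0144 -0.9973  0.0727  0.4044]
 [-0.9999  0.0143 -0.0014 -0.0039]
 [ 0.0003 -0.0727 -0.9974  1.5524]
 [ 0.      0.      0.      1.    ]]
{'time': 0.1, 'joint_positions': array([-1.1269,  0.3217, -0.0701,  1.4516,  0.0226,  1.3708, -0.0569]), 'qd': array([-0.0011, -0.0016,  0.0007, -0.002 , -0.    , -0.0018, -0.0001]), 'joint_torque': array([ -0.0004, -49.2571,  -0.4059, -31.3397,  -0.0641,   0.0396,
         0.0001]), 'position': array([0.2707, 0.5904, 0.2216]), 'tool_rot': array([-0.6698, -3.0691,  0.0026]), 'ft_force': array([ 0.057 , -0.502 , -0.6423]), 'torque': array([ 0.0024, -0.0572,  0.0398]), 'grip_width': 0.9966296598912767} 0.0187
```

View pics/side0.png

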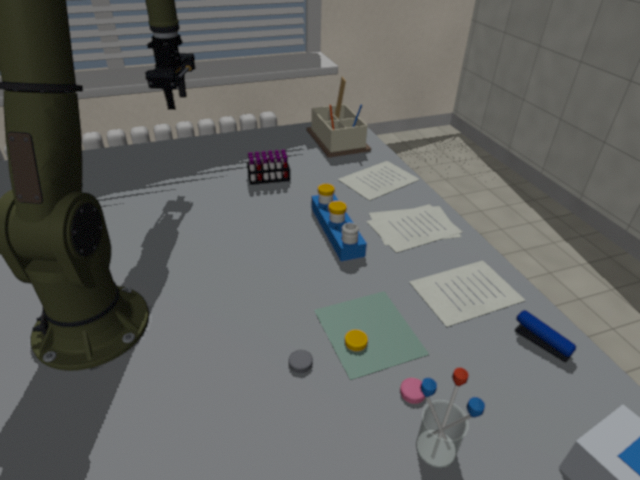

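View pics/top0.png

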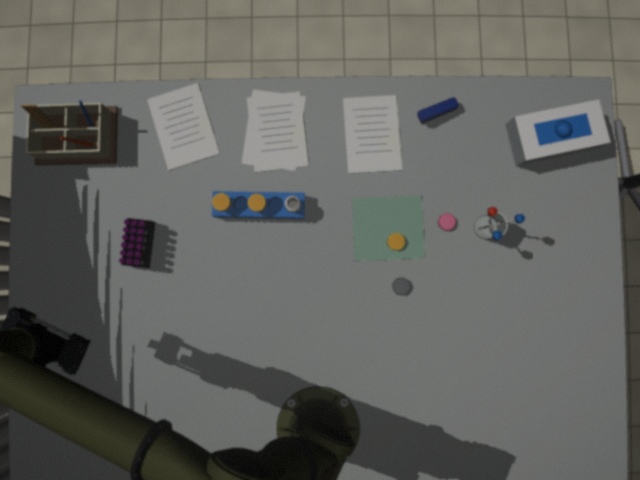

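Open pot: side (350,233), top (292,203). It is the only pot in the rack without a yellow cap. Cap candidates: yellow on the mat at side (356,341) / top (397,242); grey at side (301,361) and pink at side (414,391), both off the mat. The yellow one fits. Next: an enlarged crop and the measurements.

```bash
cat > h.py <<'E'
import cv2,numpy as np
from scipy.optimize import least_squares
from bench import ctrl
np.set_printoptions(precision=4,suppress=True)
P={n:ctrl.camera_params(n) for n in("side","top")}
def proj(n,X):
    p=P[n]; T=np.linalg.inv(np.array(p["pose"])); c=np.atleast_2d(X)@T[:3,:3].T+T[:3,3]
    s=c[:,:2]/c[:,2:]; s=s*(1+p["k1"]*(s**2).sum(1,keepdims=True)); K=np.array(p["K"])
    return s*[K[0,0],K[1,1]]+K[:2,2]
a=np.linspace(0,2*np.pi,72,endpoint=False)
def cyl(x,y,z,r,h): return np.array([[x+r*np.cos(t),y+r*np.sin(t),z+k] for k in(0,h) for t in a])
def cen(n,X):
    m=cv2.moments(cv2.convexHull(proj(n,X).astype(np.float32))); return np.array([m["m10"],m["m01"]])/m["m00"],m["m00"]
def yellow(im):  # sub-pixel weighted blobs
    f=im.astype(float); w=np.clip((np.minimum(f[...,0],f[...,1]*1.3)-f[...,2]*1.3-20)/80,0,1)
    N,l,st,c=cv2.connectedComponentsWithStats((w>.15).astype(np.uint8)); out=[]
    for i in range(1,N):
        if st[i,4]>60:
            v,u=np.nonzero(cv2.dilate((l==i).astype(np.uint8),np.ones((3,3)))); q=w[v,u]; out.append((np.array([u@q,v@q])/q.sum(),q.sum()))
    return out
def fit(ob,r,h,x0):
    g=lambda p:np.concatenate([cen(n,cyl(*p,r,h))[0]-ob[n] for n in ob])
    s=least_squares(g,x0,x_scale=.01,diff_step=1e-4); return s.x,s.fun
E
python3 - <<'E'
from h import *
I={n:cv2.imread(f"pics/{n}0.png")[:,:,::-1] for n in P}
B={n:yellow(I[n]) for n in P}
for n in B: print(n,B[n])
near=lambda n,uv:min(B[n],key=lambda b:np.hypot(*(b[0]-uv)))
for nm,s,t,x0 in(("cap",(356,341),(397,242),(.5,-.2,.0)),("c1",(327,190),(221,202),(.6,.25,.07)),("c2",(338,209),(257,202),(.6,.15,.07))):
    ob={"side":near("side",s)[0],"top":near("top",t)[0]}
    x,f=fit(ob,.023,.015,x0); print(nm,x,"res",f,[ (cen(n,cyl(*x,.023,.015))[1]) for n in P])
cr=[cv2.resize(I["side"][y:y+h,x:x+w],(400,300),interpolation=cv2.INTER_CUBIC) for y,x,h,w in((305,290,90,120),(180,300,90,120))]+\
   [cv2.resize(I["top"][y:y+60,x:x+80],(400,300),interpolation=cv2.INTER_CUBIC) for y,x in((212,357),(173,252))]
cv2.imwrite("pics/crop.png",np.vstack([np.hstack(cr[:2]),np.hstack(cr[2:])])[:,:,::-1])
E
```

```text
side [(array([325.666 , 189.1496]), np.float64(152.39249999999998)), (array([337.0909, 207.2273]), np.float64(181.12875)), (array([355.7225, 339.7167]), np.float64(377.47875))]
top [(array([220.7045, 201.6198]), np.float64(153.08124999999998)), (array([256.2552, 202.1935]), np.float64(151.42000000000002)), (array([395.8013, 241.201 ]), np.float64(166.36374999999998))]
cap [ 0.4937 -0.2159 -0.0007] res [ 0.3695 -0.0298 -0.161   0.4747] [438.44968623435125, 242.6891033288557]
c1 [0.5994 0.2436 0.0641] res [ 0.4076 -0.0185 -0.1222  0.3711] [199.12073310208507, 265.72501552908216]
c2 [0.5963 0.1514 0.0641] res [ 0.4533 -0.0233 -0.1498  0.4344] [228.20066938688979, 262.82039415091276]
```

View pics/crop.png

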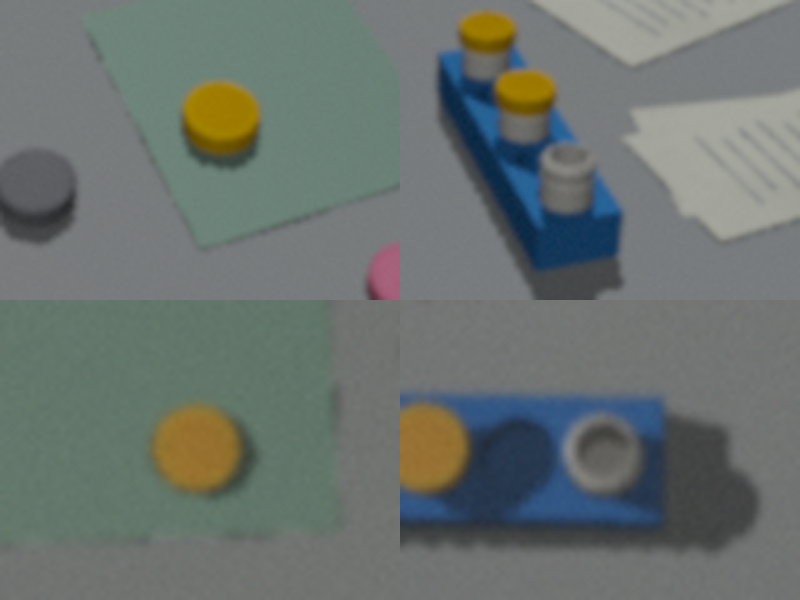

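The crop confirms it: the yellow cap is at about side (356,340) / top (396,241), and the open pot is the rack's right end pot, rim at top (292,203.6). Next I check the pot position from its own pixels against the extrapolated row, and write a helper that turns targets into tool-frame shifts.

```bash
cat >> h.py <<'E'
from scipy.spatial.transform import Rotation as R
def go(x,y,z,yaw):  # needed shift (mm) and turn from here; yaw deg = world heading of tool y
    s=ctrl.get_state(); p=np.array(s["position"]); r=R.from_rotvec(s["tool_rot"])
    t=np.radians(yaw); Y=np.array([np.cos(t),np.sin(t),0]); Z=np.array([0,0,-1.]); M=R.from_matrix(np.c_[np.cross(Y,Z),Y,Z])
    print("t",s["time"],"p",p,"F",s["ft_force"],"w",s["grip_width"]); print("shift",1000*(r.inv().apply(np.array([x,y,z])-p)),"turn",(r.inv()*M).as_rotvec())
E
python3 - <<'E'
from h import *
I={n:cv2.imread(f"pics/{n}0.png")[:,:,::-1] for n in P}
# white pot: low saturation bright pixels near the pot
for n,(u,v) in(("side",(350,233)),("top",(292,203))):
    f=I[n].astype(int)[v-25:v+26,u-25:u+26]; w=((f.max(2)-f.min(2)<45)&(f[...,0]>(110 if n=="side" else 95))).astype(np.uint8)
    N,l,st,c=cv2.connectedComponentsWithStats(w); i=l[25-2:28,15:36].ravel(); i=np.bincount(i[i>0]).argmax()
    print(n,st[i]+[u-25,v-25,0,0,0],c[i]+[u-25,v-25])
q=np.array([.5932,.0592,.0791-.0012])
for n in P:
    print(n,"rim ctr pred",proj(n,q)); h=proj(n,np.vstack([cyl(*(q-[0,0,.036]),.02,.024),cyl(*q,.016,0)])); print(h.min(0),h.max(0))
go(.45,.35,.2,20)
E
```

```text
side [343 208  33  51 893] [364.5633 226.8141]
top [285 196  14  15 122] [291.1967 203.959 ]
side rim ctr pred [[350.5796 225.2924]]
[341.5292 221.4561] [358.5583 242.2472]
top rim ctr pred [[291.6538 203.0098]]
[284.1532 195.9499] [299.842  212.2809]
t 0.1 p [0.2707 0.5904 0.2216] F [ 0.057  -0.502  -0.6423] w 0.9966296598912767
shift [-263.1853 -143.8122   21.8462] turn [-0.0016  0.0008  0.792 ]
```

```bash
python3 -m creep '[[[1,-50,-28,0,0,0,0.15],[1,-100,-56,5,0,0,0.3],[1,-150,-84,10,0,0,0.45],[1,-200,-112,15,0,0,0.6],[1,-240,-140,20,0,0,0.75]]]' 40; python3 -c "from h import *;go(.494,.05,.18,-40)"
```

```text
time: 0.6
position: [0.4163, 0.3859, 0.2049]
tool_rot: [1.756, 2.605, -0.0]
ft_force: [0.1, 0.5, 0.7]
grip_width: 0.999
t 0.6 p [0.4163 0.3859 0.2049] F [0.0774 0.5191 0.7401] w 0.9988479764928526
shift [-340.495   -54.0056   24.922 ] turn [0.0001 0.     1.0828]
```

```bash
python3 -m creep '[[[1,-48,-8,5,0,0,0.15],[1,-96,-16,10,0,0,0.3],[1,-144,-24,15,0,0,0.45],[1,-192,-32,20,0,0,0.6],[1,-240,-40,25,0,0,0.75]]]'; python3 -c "from h import *;go(.494,-.216,.12,-90)"
```

```text
time: 1.1
position: [0.4696, 0.1487, 0.18]
tool_rot: [-2.588, -1.781, -0.0]
ft_force: [-0.1, 0.2, 0.4]
grip_width: 1.004
t 1.1 p [0.4696 0.1487 0.18  ] F [-0.0583  0.2458  0.3631] w 1.0043436566161899
shift [-331.9319  152.9615   59.8597] turn [-0.0003 -0.      1.2058]
```

```bash
python3 -m creep '[[[1,-44,20,6,0,0,0.15],[1,-88,40,12,0,0,0.3],[1,-132,60,18,0,0,0.45],[1,-176,80,24,0,0,0.6],[1,-220,100,30,0,0,0.75]]]'; python3 -c "from h import *;go(.494,-.216,.08,-90)"
```

```text
time: 1.6
position: [0.4857, -0.0922, 0.1501]
tool_rot: [-3.06, -0.71, -0.001]
ft_force: [0.5, 0.8, -0.0]
grip_width: 0.999
t 1.6 p [ 0.4857 -0.0922  0.1501] F [ 0.5034  0.8488 -0.0447] w 0.999126236489238
shift [-47.0405 114.8413  69.9964] turn [-0.0005 -0.0005  0.4559]
```

```bash
python3 -m creep '[[[1,-16,38,20,0,0,0.15],[1,-32,76,45,0,0,0.3],[1,-47,115,70,0,0,0.456],[1,-47,115,70,0,0,0.456],[1,-47,115,70,0,0,0.456]]]'; python3 - <<'E'
from h import *
go(.494,-.216,.006,-90)
im=[ctrl.get_image(n)[:,:,::-1] for n in("side","top")]
a=cv2.resize(im[0][260:380,280:440],(400,300),interpolation=3);b=cv2.resize(im[1][180:300,320:480],(400,300),interpolation=3)
cv2.imwrite("pics/pre.png",np.hstack([a,b]))
E
```

```text
time: 2.1
position: [0.494, -0.2151, 0.0792]
tool_rot: [3.141, 0.006, -0.005]
ft_force: [-0.5, 0.7, -0.2]
grip_width: 0.999
t 2.1 p [ 0.494  -0.2151  0.0792] F [-0.4769  0.7111 -0.1994] w 0.9987352750185726
shift [ 0.2031  0.8554 73.1702] turn [0.0003 0.003  0.004 ]
```

View pics/pre.png

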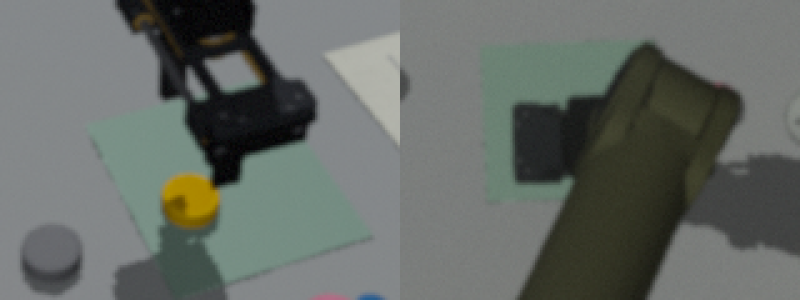

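Side view: the open gripper straddles the cap at crop (190,200). I'll descend and do a gentle centring squeeze.

```bash
python3 -m creep '[[[1,0,1,30,0,0,0],[1,0,1,60,0,0,0],[1,0,1,73,0,0,0],[0.4,0,1,73,0,0,0],[0.4,0,1,73,0,0,0]]]' 4;python3 -m creep '[[[0.4,0,0,0,0,0,0],[0.4,0,0,0,0,0,0],[0.4,0,0,0,0,0,0],[0.4,0,0,0,0,0,0]]]' 4; python3 -c "from h import *;go(.494,-.216,.006,-90)"
```

```text
time: 2.7
position: [0.4963, -0.2149, 0.0085]
tool_rot: [-3.142, -0.011, -0.003]
ft_force: [0.5, 0.2, 0.7]
grip_width: 0.889
time: 3.1
position: [0.4956, -0.2154, 0.0078]
tool_rot: [3.142, 0.009, 0.001]
ft_force: [0.2, 0.2, 0.5]
grip_width: 0.544
t 3.1 p [ 0.4956 -0.2154  0.0078] F [0.1714 0.1695 0.5268] w 0.5443709849301056
shift [-1.616   0.5794  1.8111] turn [ 0.     -0.0009  0.0058]
```

```bash
python3 -m creep '[[[0.4,0,0,0,0,0,0],[0.4,0,0,0,0,0,0],[0.4,0,0,0,0,0,0]]]' 4; python3 -m creep '[[[1,0,0,0,0,0,0],[1,0,0,0,0,0,0],[1,0,0,0,0,0,0],[1,0,0,0,0,0,0],[1,0,0,0,0,0,0]]]' ; python3 -m creep '[[[1,0,0,0,0,0,-0.15],[1,0,0,0,0,0,-0.3],[1,0,0,0,0,0,-0.45],[1,0,0,0,0,0,-0.6],[1,0,0,0,0,0,-0.75]]]';python3 -m creep '[[[1,0,0,0,0,0,-0.15],[1,0,0,0,0,0,-0.3],[1,0,0,0,0,0,-0.45],[1,0,0,0,0,0,-0.6],[1,0,0,0,0,0,-0.75]]]'; python3 -c "from h import *;go(.495,-.2155,.005,0)"
```

```text
time: 3.4
position: [0.4956, -0.2154, 0.0077]
tool_rot: [-3.142, -0.009, -0.001]
ft_force: [-0.3, 0.6, 4.4]
grip_width: 0.525
time: 3.9
position: [0.4951, -0.2153, 0.0072]
tool_rot: [-3.142, -0.009, 0.0]
ft_force: [0.5, 1.2, -0.6]
grip_width: 0.896
time: 4.4
position: [0.4953, -0.2153, 0.0073]
tool_rot: [2.916, 1.168, 0.0]
ft_force: [0.3, 0.1, -0.4]
grip_width: 0.999
time: 4.9
position: [0.4952, -0.2154, 0.0073]
tool_rot: [-2.286, -2.155, 0.0]
ft_force: [0.7, -0.5, 0.1]
grip_width: 1.002
t 4.9 p [ 0.4952 -0.2154  0.0073] F [ 0.6842 -0.5185  0.0983] w 1.0016417234246646
shift [-0.1452 -0.2059  2.2721] turn [-0.     -0.     -0.0589]
```

```bash
python3 -m creep '[[[1,0,0,2,0,0,-0.059],[0.4,0,0,2,0,0,-0.059],[0.4,0,0,2,0,0,-0.059],[0.4,0,0,2,0,0,-0.059],[0.4,0,0,2,0,0,-0.059]]]' 5; python3 -m creep '[[[0.4,0,0,0,0,0,0],[0.4,0,0,0,0,0,0],[0.4,0,0,0,0,0,0],[0.4,0,0,0,0,0,0]]]' 5; python3 -m creep '[[[0.3,0,0,0,0,0,0],[0.3,0,0,0,0,0,0],[0.3,0,0,0,0,0,0]]]' 50; python3 -m creep '[[[0.3,0,0,-30,0,0,0],[0.3,0,0,-75,0,0,0],[0.3,0,0,-115,0,0,0],[0.3,0,0,-115,0,0,0]]]';  python3 -c "from h import *;go(.5932,.0592,.12,0)"
```

```text
time: 5.4
position: [0.4953, -0.2153, 0.0054]
tool_rot: [2.229, 2.214, 0.0]
ft_force: [0.0, 0.5, -0.3]
grip_width: 0.722
time: 5.8
position: [0.4953, -0.2153, 0.0054]
tool_rot: [2.228, 2.215, 0.0]
ft_force: [0.3, 0.6, -0.4]
grip_width: 0.526
time: 6.1
position: [0.4953, -0.2153, 0.0054]
tool_rot: [2.228, 2.215, 0.0]
ft_force: [0.6, 0.3, -0.5]
grip_width: 0.515
time: 6.5
position: [0.4992, -0.2171, 0.1263]
tool_rot: [2.222, 2.208, 0.009]
ft_force: [1.1, -0.9, -0.0]
grip_width: 0.517
t 6.5 p [ 0.4992 -0.2171  0.1263] F [ 1.123  -0.8919 -0.0136] w 0.5167405844482821
shift [276.8672  92.1874   6.6258] turn [ 0.0109  0.0026 -0.0063]
```

```bash
python3 -m creep '[[[0.3,46,15,0,0,0,0],[0.3,92,31,0,0,0,0],[0.3,138,46,0,0,0,0],[0.3,184,61,0,0,0,0],[0.3,230,77,0,0,0,0]]]';  python3 -m creep '[[[0.3,0,0,0,0,0,0],[0.3,0,0,0,0,0,0]]]'; python3 -c "from h import *;go(.5948,.0598,.11,0)"
```

```text
time: 7.0
position: [0.5736, 0.0161, 0.1198]
tool_rot: [-2.228, -2.214, 0.0]
ft_force: [0.5, -0.5, -0.1]
grip_width: 0.514
time: 7.2
position: [0.5734, 0.0158, 0.1194]
tool_rot: [-2.224, -2.218, 0.002]
ft_force: [0.0, -1.0, -0.2]
grip_width: 0.518
t 7.2 p [0.5734 0.0158 0.1194] F [ 0.0238 -1.0022 -0.2409] w 0.5178591972689436
shift [44.0632 21.3539  9.3412] turn [-0.0013  0.0004 -0.0024]
```

```bash
python3 -m creep '[[[0.3,22,11,5,0,0,0],[0.3,44,21,9,0,0,-0.002],[0.3,44,21,9,0,0,-0.002],[0.3,44,21,9,0,0,-0.002]]]'; python3 - <<'E'
from h import *
go(.5948,.0598,.085,0)
I=ctrl.get_image("side"); cv2.imwrite("pics/over_full.png",I[:,:,::-1])
print(yellow(I)); print(proj("side",[[.5948,.0598,.078],[.5948,.0598,.1216]]), cen("side",cyl(.5948,.0598,.1066,.023,.015)))
a=cv2.resize(I[170:266,290:418],(800,600),interpolation=3); cv2.imwrite("pics/over.png",a[:,:,::-1])
E
```

```text
time: 7.6
position: [0.5944, 0.0563, 0.1108]
tool_rot: [2.227, 2.216, -0.003]
ft_force: [-0.4, -0.4, -0.3]
grip_width: 0.514
t 7.6 p [0.5944 0.0563 0.1108] F [-0.4018 -0.4112 -0.3207] w 0.5137502978960488
shift [ 3.5187  0.4148 25.7706] turn [-0.0011  0.0013 -0.0053]
[(array([334.3106, 207.245 ]), np.float64(114.9025)), (array([352.7127, 213.4523]), np.float64(212.00875))]
[[351.0988 224.9988]
 [352.2361 209.8633]] (array([352.0442, 212.6023]), 271.12457364355214)
```

View pics/over.png

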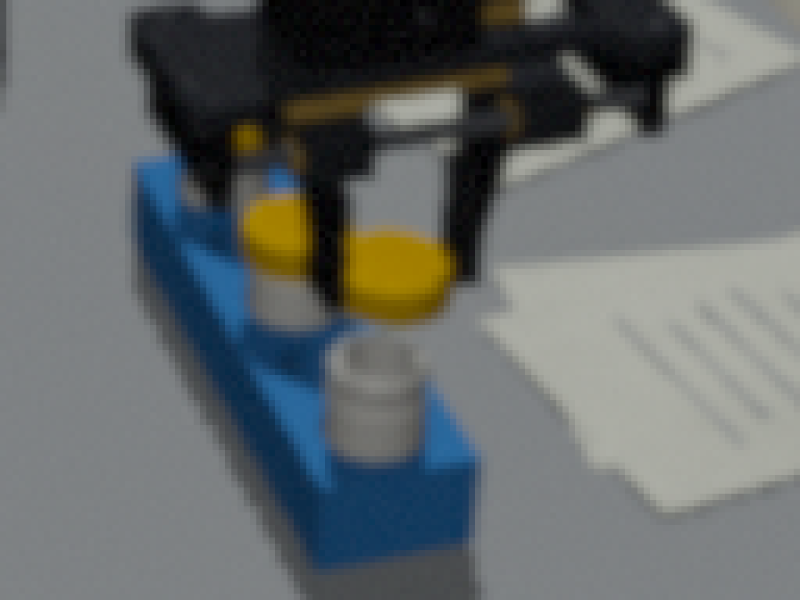

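```bash
python3 - <<'E'
from h import *
go(.594,.0598,.085,0)
def edges(row,u0,u1,thr=None):
    r=row[u0:u1]; m=int(np.argmax(r)); hi=np.median(np.sort(r)[-8:]); 
    def cross(seq):  # from inside outward
        lo=seq[6:14].min(); t=(hi+lo)/2; i=next(k for k in range(len(seq)-1) if seq[k]>=t>seq[k+1]); return i+(seq[i]-t)/(seq[i]-seq[i+1])
    c=(u1-u0)//2; return u0+c-cross(r[c::-1]), u0+c+cross(r[c:])
for f in("side0","over_full"):
    im=cv2.imread(f"pics/{f}.png")[:,:,2].astype(float)
    E=[]
    for v in range(234,239): e=edges(im[v],330,370); E.append(e)
    E=np.array(E); print(f,E.mean(0),E.mean(1).mean(),np.diff(E).mean())
# model at body mid row 236
for x,y in((.5932,.0592),(.5948,.0598),(.592,.0592)):
    best=[]
    h=proj("side",cyl(x,y,.008+.036,.020,.022)); print(x,y,"u extents",h[:,0].min(),h[:,0].max(),"mid",(h[:,0].min()+h[:,0].max())/2, "vmin/max",h[:,1].min(),h[:,1].max())
E
```

```text
t 7.65 p [0.5945 0.0556 0.1111] F [0.6147 0.3384 0.5114] w 0.5129054180611088
shift [ 4.217  -0.4623 26.0483] turn [-0.0008  0.0014 -0.0064]
side0 [342.158  356.3871] 349.2725431839403 14.229119981325846
over_full [342.161  356.3545] 349.257775523088 14.19346771284271
0.5932 0.0592 u extents 341.5708720419117 358.5612758165253 mid 350.06607392921853 vmin/max 224.49228300028477 241.55816099862727
0.5948 0.0598 u extents 342.08518103261366 359.0686580699265 mid 350.57691955127007 vmin/max 224.23845821946932 241.28663424353346
0.592 0.0592 u extents 341.11580786920615 358.1054860436239 mid 349.61064695641505 vmin/max 224.58150240094034 241.65397313950035
```

```bash
python3 -m creep '[[[0.3,2,0,5,0,0,-0.006],[0.3,4,0,12,0,0,-0.006],[0.3,4,0,20,0,0,-0.006],[0.3,4,0,20,0,0,-0.006],[0.3,4,0,20,0,0,-0.006]]]' 60; python3 -m creep '[[[0.3,0,0,0,0,0,0],[0.3,0,0,0,0,0,0]]]'; python3 - <<'E'
from h import *
go(.5942,.0598,.085,0)
I=ctrl.get_image("side"); go(.5942,.0598,.085,0)
T=ctrl.get_image("top")
a=cv2.resize(I[190:250,310:390],(600,450),interpolation=3); cv2.imwrite("pics/near.png",a[:,:,::-1])
E
```

```text
time: 8.15
position: [0.5946, 0.0619, 0.0908]
tool_rot: [-2.219, -2.223, 0.001]
ft_force: [0.7, 0.5, -0.9]
grip_width: 0.506
time: 8.35
position: [0.5952, 0.0621, 0.0917]
tool_rot: [2.219, 2.223, 0.001]
ft_force: [0.8, 0.2, 0.1]
grip_width: 0.512
t 8.35 p [0.5952 0.0621 0.0917] F [0.7792 0.1976 0.1037] w 0.5124199759907204
shift [-2.3036 -1.0089  6.711 ] turn [ 0.0007 -0.0001  0.002 ]
t 8.4 p [0.5952 0.0621 0.0917] F [ 0.467  -0.4344 -0.036 ] w 0.5124647125966416
shift [-2.2695 -1.0045  6.6929] turn [ 0.0007 -0.0001  0.002 ]
```

View pics/near.png

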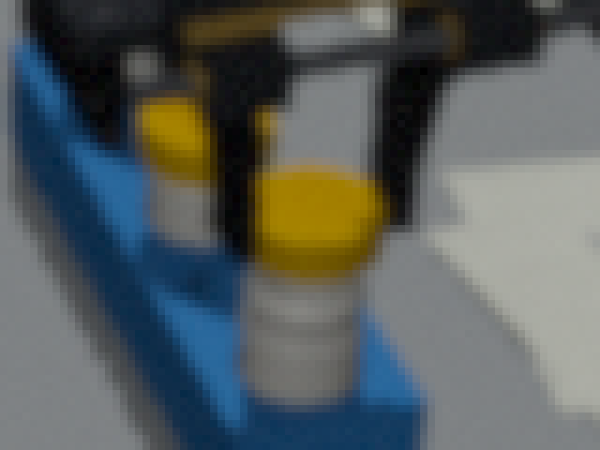

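Near view: the cap is at crop (317,220) just above the rim and the pot at (302,340), so the cap is about 1–2 mm too far in x and 2 mm in y. I'll correct that and descend.

```bash
python3 -m creep '[[[0.3,-2.3,-1.5,0,0,0,0.002],[0.3,-2.3,-1.5,3,0,0,0.002],[0.3,-2.3,-1.5,6,0,0,0.002],[0.3,-2.3,-1.5,6,0,0,0.002],[0.3,-2.3,-1.5,6,0,0,0.002]]]'; python3 -m creep '[[[0.3,0,0,2,0,0,0],[0.3,0,0,2,0,0,0],[0.3,0,0,2,0,0,0]]]';  python3 -c "from h import *;go(.5937,.0598,.0774,0)"
```

```text
time: 8.95
position: [0.5933, 0.0598, 0.0851]
tool_rot: [-2.221, -2.221, 0.0]
ft_force: [-0.1, -0.3, 0.2]
grip_width: 0.513
time: 9.25
position: [0.5934, 0.0598, 0.0833]
tool_rot: [-2.221, -2.222, -0.0]
ft_force: [-0.0, -0.0, -0.1]
grip_width: 0.51
t 9.25 p [0.5934 0.0598 0.0833] F [-0.0482 -0.0329 -0.0715] w 0.5102112624787943
shift [-0.0171  0.2963  5.9182] turn [-0.     -0.      0.0001]
```

```bash
for i in 1 2; do python3 -m creep '[[[0.3,0,0,1,0,0,0],[0.3,0,0,1,0,0,0],[0.3,0,0,2,0,0,0],[0.3,0,0,2,0,0,0]]]'|egrep 'pos|force'; done
```

```text
position: [0.5933, 0.0597, 0.0812]
ft_force: [1.0, 0.5, -0.0]
position: [0.5934, 0.0596, 0.0793]
ft_force: [0.1, -1.3, -0.5]
```

```bash
for i in 1 2 3; do python3 -m creep '[[[0.3,0,0,0.5,0,0,0],[0.3,0,0,1,0,0,0],[0.3,0,0,1,0,0,0],[0.3,0,0,1,0,0,0]]]'|egrep 'pos|force'; done
```

```text
position: [0.5935, 0.0595, 0.0787]
ft_force: [-2.0, -2.0, 4.0]
position: [0.5936, 0.0593, 0.0782]
ft_force: [-2.7, -1.6, 6.8]
position: [0.5937, 0.0594, 0.0779]
ft_force: [-3.2, -1.0, 10.2]
```

Contact came at 10 N with about 3 N of sideways load, pushing the tool toward −x. I'll back off 2 mm, shift −x/−y and retry.

```bash
python3 -m creep '[[[0.3,0,0,-2,0,0,0],[0.3,0,0,-3,0,0,0],[0.3,-0.3,-1,-3,0,0,0],[0.3,-0.3,-1,-3,0,0,0]]]'|egrep 'pos|force'; python3 -m creep '[[[0.3,0,0,1,0,0,0],[0.3,0,0,2,0,0,0],[0.3,0,0,2,0,0,0],[0.3,0,0,2,0,0,0]]]'|egrep 'pos|force'; for i in 1 2; do python3 -m creep '[[[0.3,0,0,0.5,0,0,0],[0.3,0,0,0.5,0,0,0],[0.3,0,0,0.5,0,0,0]]]'|egrep 'pos|force'; done
```

```text
position: [0.5923, 0.0596, 0.079]
ft_force: [-0.3, 0.1, 0.3]
position: [0.5927, 0.0589, 0.078]
ft_force: [-1.6, -1.5, 6.0]
position: [0.593, 0.0588, 0.0777]
ft_force: [-1.2, -1.9, 6.5]
position: [0.5932, 0.0589, 0.0774]
ft_force: [-0.8, -1.6, 6.9]
```

```bash
for i in 1 2 3; do python3 -m creep '[[[0.3,-0.3,0,0.5,0,0,0],[0.3,-0.3,0,0.7,0,0,0],[0.3,-0.3,0,0.7,0,0,0]]]'|egrep 'pos|force|rot'; done; python3 - <<'E'
from h import *
I=ctrl.get_image("side"); a=cv2.resize(I[190:250,310:390],(600,450),interpolation=3); cv2.imwrite("pics/press.png",a[:,:,::-1])
E
```

```text
position: [0.593, 0.0588, 0.0765]
tool_rot: [2.221, 2.22, 0.001]
ft_force: [-1.3, -1.9, 5.4]
position: [0.5919, 0.0592, 0.0742]
tool_rot: [-2.221, -2.221, 0.001]
ft_force: [0.1, 0.5, -0.5]
position: [0.5921, 0.0586, 0.0739]
tool_rot: [-2.221, -2.221, 0.001]
ft_force: [-0.1, -0.8, -0.9]
```

View pics/press.png

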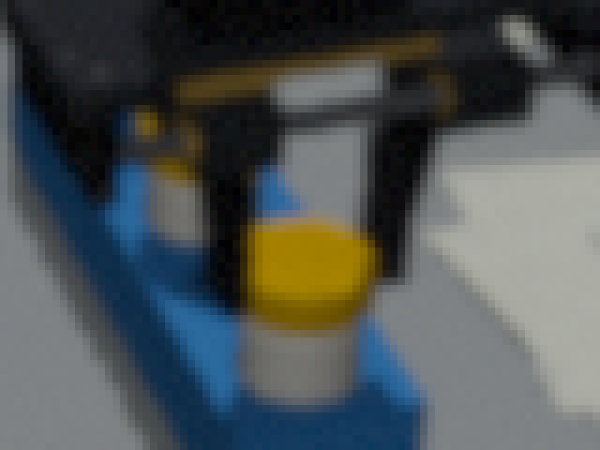

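Resistance fell away at TCP z ≈ 0.0744, which is where the click was predicted. The picture shows the cap low and level on the pot at crop (310,275). Now I press on to the hard stop.

```bash
python3 -m creep '[[[0.3,0,0,1,0,0,0],[0.3,0,0,2,0,0,0],[0.3,0,0,3,0,0,0],[0.3,0,0,3,0,0,0]]]'|egrep 'pos|force';  for i in 1 2 3 ; do python3 -m creep '[[[0.3,0,0,0.5,0,0,0],[0.3,0,0,1,0,0,0],[0.3,0,0,1,0,0,0]]]'|egrep 'pos|force|width'; done
```

```text
position: [0.5924, 0.0585, 0.0712]
ft_force: [-0.1, -0.4, 0.2]
position: [0.5927, 0.0583, 0.0705]
ft_force: [0.3, -1.6, 1.5]
grip_width: 0.512
position: [0.5929, 0.0581, 0.0704]
ft_force: [-1.8, -1.8, 6.1]
grip_width: 0.511
position: [0.5931, 0.058, 0.0703]
ft_force: [-3.5, -2.3, 11.2]
grip_width: 0.515
```

Hard stop at z ≈ 0.0704, 8.3 mm below first contact (8 mm expected), so the cap is home. Now to build up the firm push and trim the sideways load.

```bash
for i in 1 2; do python3 -m creep '[[[0.3,-0.3,-0.5,0.5,0,0,0],[0.3,-0.3,-0.7,1.2,0,0,0],[0.3,-0.3,-0.7,1.2,0,0,0],[0.3,-0.3,-0.7,1.2,0,0,0]]]' 60|egrep 'pos|force|width'; done;  python3 -m creep '[[[0.3,0,0,0,0,0,0],[0.3,0,0,0,0,0,0],[0.3,0,0,0,0,0,0],[0.3,0,0,0,0,0,0],[0.3,0,0,0,0,0,0]]]'; python3 - <<'E'
from h import *
I=ctrl.get_image("side"); a=cv2.resize(I[170:260,300:420],(800,600),interpolation=3); cv2.imwrite("pics/end.png",a[:,:,::-1])
E
```

```text
position: [0.593, 0.0579, 0.0702]
ft_force: [-4.6, -2.1, 15.7]
grip_width: 0.514
position: [0.593, 0.0578, 0.0701]
ft_force: [-4.9, -1.4, 20.3]
grip_width: 0.515
time: 16.2
position: [0.593, 0.0578, 0.0701]
tool_rot: [2.22, 2.219, 0.006]
ft_force: [-4.2, -2.5, 20.2]
grip_width: 0.515
```

View pics/end.png

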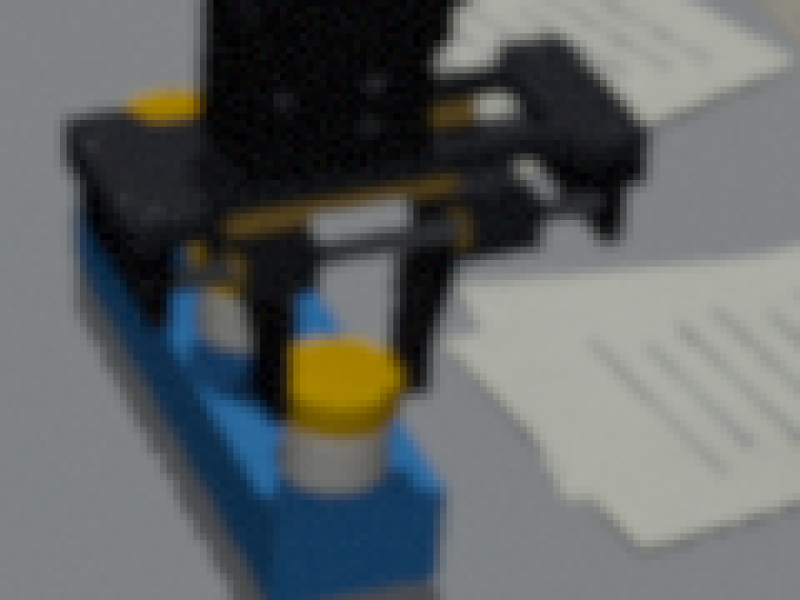

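The end view shows the cap seated level on the pot at crop (345,385), with the pot in its well and the closed pots standing. The push holds steady at 20 N.

```bash
python3 -c "
from bench import ctrl
s=ctrl.get_state();print(s['position'],s['ft_force'],s['grip_width']);print(ctrl.close_job())"
```

```text
[0.59299198 0.05780366 0.07011033] [-4.959795   -2.52401089 21.15242165] 0.508350405911458
the job is handed in; nothing more can be done
None
```

The yellow cap is pressed fully home on the open pot, and I handed the job in at about 16 s with the fingers still gripping it and pushing down at about 21 N.

- **Grasp:** I centred the cap with a gentle squeeze in one direction, then gripped it at right angles to that. I carried it to the open pot in the end well of the rack.
- **First press:** The cap met the pot with about 3 N of sideways load at 10 N down. I backed off, shifted about 1 mm and pressed again.
- **Click:** Resistance peaked around 7 N in the readings on the second press (10 N on the first). It then dropped to zero at about z = 0.074, close to where the click was expected.
- **Home:** It hit a hard stop 8.3 mm below first contact, against 8 mm expected. The last side view shows the cap level, the pot in its well and the closed pots standing.

**Checks that disagreed or were left open:**
- First contact came about 1.5 mm higher than my estimate.
- The camera and the grasp disagreed on the cap's position by about 1.6 mm.
- A steady sideways load of about 5 N remained at the end.
- I did not look at the tube rack or beaker again at the end. The path kept at least 10 cm above the tube rack, and by the picture estimates it stayed clear of the beaker.

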